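# Turn the make-up brush right way up in its slanted stand

### The job

The rose-handled make-up brush was put away upside down, bristles in the cup of its slanted stand. Pull it right out, turn it end for end and put it back in the same cup handle-down, the handle's end down on the floor of the cup and the bristles up and free. Let go of it, and leave the other brush, the bottle, the compact and the mirror palette where they are.

Things in the scene. Friction and masses are not known exactly. Their poses are not given: they have to be found in the camera images.
- brush: Powder brush to turn round, 200 mm long, about 70 g. Origin: middle of the handle's free end; z runs along it to the bristles. Rose handle 22 mm thick (z 0 to 128 mm, 18 mm at the very end), gold ferrule 24 mm thick (to 160 mm), brown bristle head widening to 32 mm at 176 mm, rounded off at 200 mm. Starts bristles-down in cup_a, resting on the cup's lower lip, so that it leans about 50 degrees from vertical.
- brush_butt (a point): Centre of the free end of the rose handle.
- brush_tip (a point): Centre of the tip of the bristles, 200 mm from the butt.
- cup_a: Steel cup of the rose brush's stand, fixed. Origin: centre of its inner floor. z: its axis, out of the mouth, leaning 36 degrees from vertical the way the stand faces. y: level. x: square to both, slanting down to the lower wall. Inner radius 20 to 21 mm, outer 25 mm, 70 mm deep. A brush let go in it tips about 15 degrees from the axis, towards +x, onto the lower lip; it may not slide down by itself.
- stand_a: Stand that carries cup_a: black base plate 160 x 90 x 10 mm on the table, fixed. Origin on the table; x is the way the stand and the brush in it lean: to the robot's right (-y of the world), within 30 degrees; plate from x = -100 to +60 mm. cup_a's origin is at (-50, 0, 30) mm in this frame. Nothing stands under or beside the part of the brush outside the cup but the plate.
- stand_b: A like stand, fixed, with its own cup; it holds the other brush. Which of the two stands is on the left changes.
- brush_b: Bystander: the other brush, same shape and size, black handle, pale bristles, already handle-down in stand_b. Same frame as brush.
- foundation: Bystander: skin-coloured bottle with black cap, 36 mm across, 105 mm tall, standing loose between the stands. Origin under its base.
- compact: Bystander: round black compact, 72 mm across, 18 mm high, loose. Origin under its base.
- palette: Bystander: black eyeshadow palette 85 x 125 x 12 mm with an upright 90 mm tall mirror along its robot-side edge, loose. Origin under its middle.
Things that resemble listed ones, but are neither listed nor needed, are in the scene too. There is more than one size of the brush; the one meant has the size given above.

How it is judged:
By the outcome, as a careful person would: the job done as asked, in the order asked, and still so for the second after the job is handed in, with the robot touching nothing.
It also fails if it takes over 48 s, if anything falls off the work surface, if the arm or the gripper's body presses on something with over 40 N, if the wrist force passes 120 N, or if a joint passes its speed limit or range.

### The arm

A 7-joint arm with a two-finger parallel gripper is mounted at the origin on the work surface. World frame = base frame: x ahead of the robot, y to its left, z up, the work surface at z = 0. Lengths are in m, angles in rad, forces in N, time in s.
With the tool pointing down it reaches from about 0.4 to 0.85 m from the base axis. Payload 4.5 kg.
Tool frame: the origin (TCP) lies on the centre line of the jaws, within the pads' length; the fingertips stand r.tips_ahead ahead of it and the grasp point (between the pads) is the TCP (r.tips_ahead is the distance from the TCP to the fingertips, in m); z points along the fingers, y is the direction in which the jaws open and shut (so a half turn about z gives the same grasp; the last joint's range is limited). The gripper opens to 88 mm and grips with 3 to 60 N. Pads are 18 mm wide; open, the fingers measure 123 mm over their backs; the gripper's body (75 mm by 187 mm) begins 45 mm behind the grasp point.
Start: joints at [-1.189, 0.689, -0.195, 1.565, 0.157, 0.902, -0.215], TCP at [0.213, 0.588, 0.258] pointing down, gripper open.
Joint ranges: [-3.01, 3.01], [-0.46, 2.08], [-1.47, 1.51], [0.13, 2.56], [-1, 4.14], [0.04, 2.09], [-2.66, 2.66]. Speed limits (rad/s): [2.57, 2.57, 3.14, 3.14, 3.14, 3.14, 3.14].

### API

Orientations are given as a unit quaternion [x, y, z, w].
In Python, from plant import r gives the robot as it stands.
- The arm moves only by the shell command python3 -m inch 'ROWS' [FORCE]. ROWS is JSON, a list of rows, each a list of 5 numbers: the shift along the world's x, y, z in units of 25 mm (1.0 is 25 mm), then the turn about the world's z in units of 6 degrees (1.0 is 6 degrees), then the finger opening in mm, from 0 to 88.1. A call has 1 to 5 rows; each row shifts and turns the commanded pose from where the row before left it; what a row does not reach is not made up. A row lasts 1/10 s, in which the tool goes at most 50 mm and 8.59 degrees, less where a joint would pass 70% of its speed; a pose out of reach is approached as far as the arm can. A call is refused whole if a number of a shift passes 1 or a number of a turn 1, either way. A call with a gripper value outside its range is refused whole. The fingers move at their own pace and stop on an object; FORCE is the grip in N (left out, the last holds). Time passes only in rows, so rows that do not move let the fingers close. It gives the time, the measured TCP pose, the force and the opening at its end, in the units of the state.
- r.get_state(): the state, without advancing time (a new reading comes with each control period).
- r.snapshot(name): name is "side" or "top" or "wrist"; returns a dict with "pixels" (480x640x3 uint8, red, green, blue), "range_z" (480x640 float32, m along the optical axis (not along the pixel's ray), 0 where there is no reading), "K" (3x3 intrinsics, pixels), "k1" (the pictures are not rectified: a ray, as slopes to the right and down, at radius r is drawn at 1 + k1 r^2 times it, then the intrinsics apply), "position" and "attitude" of the camera in the world. Camera axes: x right, y up, looking along -z (the intrinsics and any distortion apply to the point x, -y, -z); pixel columns grow to the right and rows downward; lengths in m; the calibration is good to about 2 mm. A picture is of the moment at which its call begins.
- r.finish_job(): hands the job in, once; it reports no verdict.
The state is a dict: "clock": time; "q": joint angles; "qd": joint speeds; "joint_torque": joint torques, N m; "tool_pos": TCP position; "eef_rot": TCP orientation; "contact_force": force on the tool from outside, world axes, zero at the start; "moment": the same for the moment, N m; "opening": opening from 0.0 (shut) to 1.0 (fully open).
Only numpy, scipy, OpenCV 4.12 (cv2) and the standard library are available. Lean on these libraries where they do the work, as an engineer would, in place of code of your own. Each camera call takes 0.05 s, during which the arm holds its last target. There are 200 camera calls.

## Working session

There is one attempt and no reset: what is moved stays moved. The work goes in short steps, Python scripts to look and compute and a shell command to move; the robot and the scene stay as the last step left them, time stands still between calls to the robot, and variables do not carry over. Pictures are saved under pics/ and viewed, about 8 in all and at most 12, crops included, and the job is handed in when it is done.

```bash
mkdir -p pics; ls; cat > h.py <<'E'
import numpy as np, cv2
from scipy.spatial.transform import Rotation as R
from plant import r
def snap(n, f=None):
    s=r.snapshot(n)
    if f: cv2.imwrite('pics/'+f, s['pixels'][:,:,::-1]); np.save('pics/'+f[:-4]+'.npy', s, allow_pickle=True)
    return s
def load(f): return np.load('pics/'+f+'.npy',allow_pickle=True).item()
def att(s):
    a=np.array(s['attitude']); return a if a.shape==(3,3) else R.from_quat(a).as_matrix()
def rays(s,uv):
    K=np.array(s['K']); k=np.array([s['k1'],0,0,0],float)
    p=cv2.undistortPoints(np.array(uv,float).reshape(-1,1,2),K,k).reshape(-1,2)
    return np.array(s['position']), np.c_[p[:,0],-p[:,1],-np.ones(len(p))]@att(s).T
def depth_pts(s,uv):
    uv=np.array(uv,int).reshape(-1,2); o,d=rays(s,uv); z=s['range_z'][uv[:,1],uv[:,0]]
    return (o+d*z[:,None])[z>0]
def plane(s,uv,h):
    o,d=rays(s,uv); return o+d*((h-o[2])/d[:,2])[:,None]
E
python3 - <<'E'
from h import *
print(r.tips_ahead, r.get_state())
a=snap('top','top0.png'); b=snap('side','side0.png')
for s in (a,b): print(s['position'],s['attitude'],s['k1'],s['K'])
E
```

```text
pics
0.019 {'clock': 0.0, 'q': array([-1.18920838,  0.68995115, -0.19451506,  1.5663401 ,  0.15729281,
        0.90252013, -0.21508563]), 'qd': array([ 0.00026832, -0.00206975, -0.00016321,  0.00051775, -0.00043228,
       -0.00084037,  0.00184092]), 'joint_torque': array([-8.26262340e-05, -5.27575958e+01, -1.26734544e+00, -1.53431547e+01,
       -5.27027913e-02,  6.47331937e-03,  1.60552081e-04]), 'tool_pos': array([0.21285067, 0.58699915, 0.25693158]), 'eef_rot': array([ 1.72972206e-01,  9.84926282e-01, -9.09185444e-04, -9.22119371e-05]), 'contact_force': array([ 0.59913391,  0.01072787, -0.94808862]), 'moment': array([0.01480731, 0.015615  , 0.02544969]), 'opening': 0.9995899043658728}
[ 0.45303091 -0.02863079  1.07002713] [ 0.06332729 -0.05581639 -0.70408243  0.70508306] -0.08386121913502921 [[520.61163916   0.         309.82673847]
 [  0.         520.61163916 242.02421224]
 [  0.           0.           1.        ]]
[0.14257833 0.4780341  0.56891261] [-0.17018816  0.42751974  0.8327006  -0.3080139 ] -0.1020449150056774 [[528.16448524   0.         307.8937281 ]
 [  0.         528.16448524 235.80006499]
 [  0.           0.           1.        ]]
```

View pics/top0.png

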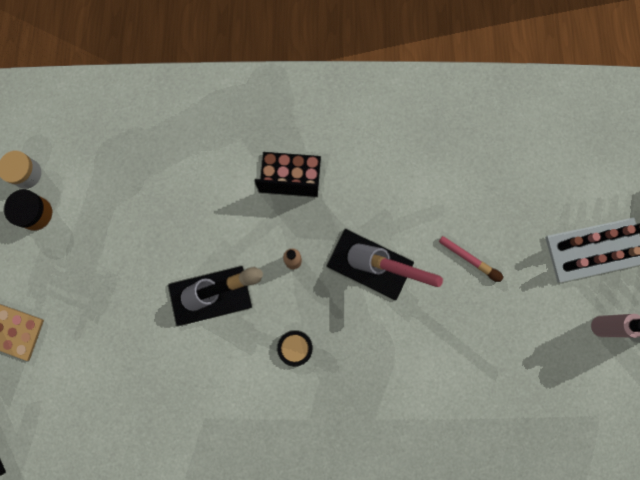

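View pics/side0.png

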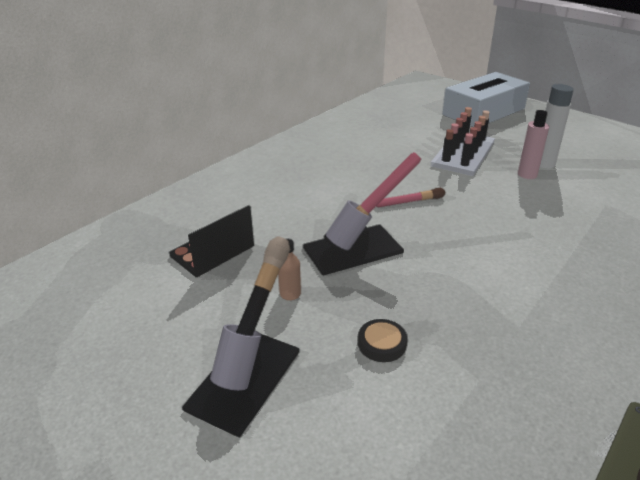

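Top view: the rose brush sits bristles-down in the right stand, from cup (368,258) to butt (438,281). A second rose brush lies loose on the table, (443,240) to (500,275). The one in the cup fits the description: it is in a stand, leaning and bristles down. The lying one looks thinner and shorter. I'll measure both and confirm with a crop.

```bash
cat > m.py <<'E'
from h import *
a=load('top0'); b=load('side0')
def comps(s,lo1,hi1,x0,x1,y0,y1):
    hsv=cv2.cvtColor(s['pixels'],cv2.COLOR_RGB2HSV)
    m=((hsv[...,0]>165)|(hsv[...,0]<3))&(hsv[...,1]>90)&(hsv[...,2]>60)
    z=np.zeros(m.shape,np.uint8); z[y0:y1,x0:x1]=m[y0:y1,x0:x1]
    n,l,st,c=cv2.connectedComponentsWithStats(z)
    return [(l==i) for i in range(1,n) if st[i,4]>60]
for nm,s,box in (('top',a,(320,520,200,320)),('side',b,(330,450,140,240))):
    for m in comps(s,0,0,*box):
        v,u=np.nonzero(m); P=depth_pts(s,np.c_[u,v])
        c=np.median(P,0); P=P[np.linalg.norm(P-c,axis=1)<.12]; c=P.mean(0)
        d=np.linalg.svd(P-c,full_matrices=False)[2][0]; t=(P-c)@d
        print(nm,u.min(),u.max(),v.min(),v.max(),'n',len(u),'ends',(c+d*t.min()).round(4),(c+d*t.max()).round(4),'len',np.ptp(t).round(3),'lean',np.degrees(np.arccos(abs(d[2]))).round(1),'w',cv2.minAreaRect(np.c_[u,v].astype(np.float32))[1])
# plate
hsv=cv2.cvtColor(a['pixels'],cv2.COLOR_RGB2HSV)
for x0,x1,y0,y1 in ((320,420,220,305),):
    m=np.zeros((480,640),np.uint8); m[y0:y1,x0:x1]=(hsv[y0:y1,x0:x1,2]<35)
    m=cv2.morphologyEx(m,cv2.MORPH_OPEN,np.ones((3,3),np.uint8))
    v,u=np.nonzero(m); box=cv2.boxPoints(cv2.minAreaRect(np.c_[u,v].astype(np.float32)))
    B=plane(a,box,.01); print('plate px',box.round(0).tolist(),'\n',B.round(4),'centre',B.mean(0).round(4), np.linalg.norm(B-np.roll(B,1,0),axis=1).round(3))
for n,p in (('compact',(295,348)),('found',(291,257)),('palette',(290,185))): print(n,plane(a,[p],.02).round(3))
c=a['pixels'][215:305,320:520]; cv2.imwrite('pics/crop0.png',cv2.resize(c,None,fx=4,fy=4,interpolation=cv2.INTER_CUBIC)[:,:,::-1])
E
python3 m.py
```

```text
top 440 480 237 267 n 323 ends [ 0.64   -0.2867  0.0152] [ 0.5856 -0.364   0.0185] len 0.095 lean 88.0 w (46.594810485839844, 6.933752536773682)
top 380 441 259 286 n 691 ends [ 0.5814 -0.1525  0.0911] [ 0.537  -0.2416  0.1729] len 0.129 lean 50.6 w (63.87800598144531, 11.384199142456055)
side 362 421 153 211 n 1070 ends [ 0.5362 -0.2362  0.1683] [ 0.5773 -0.1506  0.0873] len 0.125 lean 49.5 w (38.183773040771484, 74.24622344970703)
plate px [[326.0, 266.0], [344.0, 229.0], [414.0, 262.0], [395.0, 300.0]] 
 [[ 0.5834 -0.0508  0.01  ]
 [ 0.6618 -0.0887  0.01  ]
 [ 0.5919 -0.2303  0.01  ]
 [ 0.515  -0.191   0.01  ]] centre [ 0.588  -0.1402  0.01  ] [0.156 0.087 0.158 0.086]
compact [[0.418 0.012 0.02 ]]
found [[0.601 0.021 0.02 ]]
palette [[0.753 0.024 0.02 ]]
```

View pics/crop0.png

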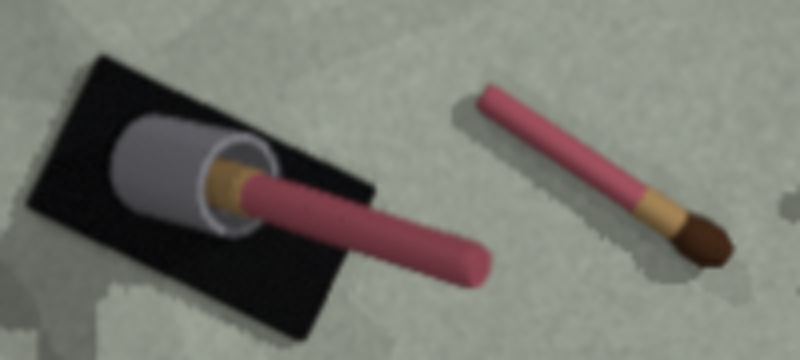

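The crop and the depths settle it. The brush in the cup has a 128 mm rose handle leaning 50°, so it is the full-size one. The lying one's handle is only about 95 mm, so it's the decoy. I'll move above the handle with the jaws square to its lean direction.

```bash
python3 -m inch '[[0.42,-1,0,-0.5,88],[0.42,-1,0,-0.5,88],[0.42,-1,0,-0.5,88],[0.42,-1,0,-0.5,88],[0.42,-1,0,-0.5,88]]' >/dev/null
python3 -m inch '[[0.42,-1,0,-0.5,88],[0.42,-1,0,-0.5,88],[0.42,-1,0,-0.5,88],[0.42,-1,0,-0.5,88],[0.42,-1,0,-0.5,88]]' 
python3 -m inch '[[0.42,-1,0,-0.5,88],[0.42,-1,0,-0.5,88],[0.42,-1,0,-0.5,88],[0.42,-1,0,-0.5,88],[0.42,-1,0,-0.5,88]]' >/dev/null
python3 -m inch '[[0.42,-1,0,-0.5,88],[0.42,-1,0,-0.5,88],[0.42,-1,0,-0.5,88],[0.42,-1,0,-0.5,88],[0.42,-1,0,-0.5,88]]' >/dev/null
python3 -m inch '[[0.42,-1,0,-0.5,88],[0.42,-1,0,-0.5,88],[0.42,-1,0,-0.5,88],[0.42,-1,0,-0.5,88],[0.42,-1,0,-0.5,88]]' >/dev/null
python3 -m inch '[[0.42,-1,0,-0.5,88],[0.42,-1,0,-0.5,88],[0.42,-1,0,-0.5,88],[0.42,-1,0,-0.5,88],[0.42,-1,0,-0.5,88]]'
python3 -m inch '[[0.46,-1,0,-0.5,88],[0.46,-1,0,-0.5,88],[0,0,0,0,88]]'
python3 -c "from h import *; s=r.get_state(); print(s['clock'],s['q'],s['tool_pos'],R.from_quat(s['eef_rot']).as_matrix()[:,1])"
```

```text
clock: 1.1
tool_pos: [0.3182, 0.3364, 0.2576]
eef_rot: [0.423, 0.906, -0.0, -0.0]
contact_force: [-0.2, 0.4, -0.2]
opening: 1.005
clock: 3.1
tool_pos: [0.5281, -0.1633, 0.2574]
eef_rot: [0.819, 0.573, -0.0, -0.0]
contact_force: [0.1, 0.7, -0.4]
opening: 1.0
clock: 3.4
tool_pos: [0.5515, -0.2167, 0.2575]
eef_rot: [0.849, 0.528, -0.001, 0.002]
contact_force: [-1.3, -0.3, -0.6]
opening: 0.998
3.4 [ 0.18194435  0.65030435  0.19639463  1.68217786 -0.15780457  0.8226952
 -0.01156706] [ 0.55145224 -0.21674043  0.25746007] [ 0.89686934 -0.44228957  0.00230683]
```

```bash
python3 -m inch '[[0,0,-0.97,0,88],[0,0,-0.97,0,88],[0,0,-0.97,0,88],[0,0,-0.97,0,88],[0,0,-0.97,0,88]]'
python3 -m inch '[[0,0,0,0,10],[0,0,0,0,10],[0,0,0,0,10],[0,0,0,0,10],[0,0,0,0,10]]' 15
python3 -m inch '[[0,0,0,0,10],[0,0,0,0,10],[0,0,0,0,10]]' 15
python3 -c "
from h import *
s=snap('side','side1.png'); cv2.imwrite('pics/side1c.png',cv2.resize(s['pixels'][60:320,240:560],None,fx=2,fy=2)[:,:,::-1])"
```

```text
clock: 3.9
tool_pos: [0.5506, -0.2111, 0.1354]
eef_rot: [0.847, 0.531, -0.0, -0.001]
contact_force: [-0.9, -0.0, -0.9]
opening: 0.997
clock: 4.4
tool_pos: [0.5515, -0.2125, 0.1375]
eef_rot: [0.848, 0.531, 0.001, 0.001]
contact_force: [0.0, 0.1, 0.3]
opening: 0.57
clock: 4.7
tool_pos: [0.5511, -0.2124, 0.1366]
eef_rot: [0.848, 0.53, 0.0, 0.0]
contact_force: [0.3, 0.8, 1.2]
opening: 0.298
```

View pics/side1c.png

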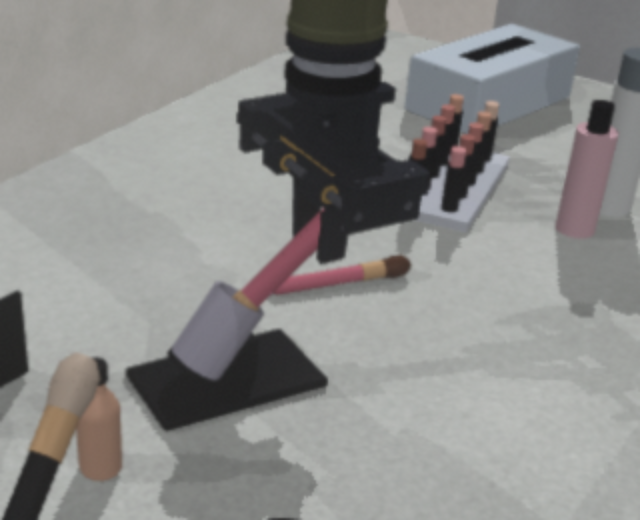

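The side crop shows the handle at (310,235), held between the fingers near its butt and still in the cup, with the fingers almost shut. I'll finish closing and pull it out along a path between the cup axis and the brush axis.

```bash
python3 -m inch '[[0,0,0,0,10],[0,0,0,0,10],[0,0,0,0,10]]' 15
python3 -m inch '[[-0.13,-0.27,0.3,0,10],[-0.26,-0.54,0.6,0,10],[-0.26,-0.54,0.6,0,10],[-0.26,-0.54,0.6,0,10]]' 15
python3 -m inch '[[-0.26,-0.54,0.6,0,10],[-0.26,-0.54,0.6,0,10],[-0.26,-0.54,0.6,0,10],[-0.1,-0.3,0.3,0,10],[0,0,0,0,10]]' 15
python3 -c "
from h import *
s=snap('side','side2.png'); cv2.imwrite('pics/side2c.png',cv2.resize(s['pixels'][40:300,240:560],None,fx=2,fy=2)[:,:,::-1])"
```

```text
clock: 5.05
tool_pos: [0.5512, -0.2125, 0.1365]
eef_rot: [0.848, 0.53, 0.0, 0.0]
contact_force: [0.8, -1.4, 0.8]
opening: 0.242
clock: 5.45
tool_pos: [0.527, -0.2619, 0.1907]
eef_rot: [0.848, 0.53, -0.0, 0.0]
contact_force: [0.2, 0.6, -1.5]
opening: 0.239
clock: 5.95
tool_pos: [0.5054, -0.3105, 0.2433]
eef_rot: [0.849, 0.529, 0.0, 0.002]
contact_force: [0.3, -0.3, -0.5]
opening: 0.241
```

View pics/side2c.png

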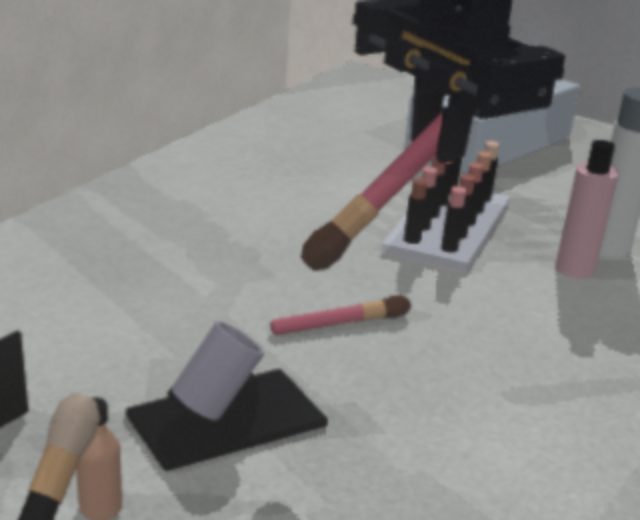

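The side crop shows the brush fully out of the cup, held near the butt with its bristles at (325,245) pointing down-left. Next I'll turn it +90° and lower it so the bristles meet the table and it tips flat.

```bash
python3 -m inch '[[0.05,-0.06,0,1,10],[0.05,-0.06,0,1,10],[0.05,-0.06,0,1,10],[0.05,-0.06,0,1,10],[0.05,-0.06,0,1,10]]' 15 >/dev/null
python3 -m inch '[[0.05,-0.06,0,1,10],[0.05,-0.06,0,1,10],[0.05,-0.06,0,1,10],[0.05,-0.06,0,1,10],[0.05,-0.06,0,1,10]]' 15 >/dev/null
python3 -m inch '[[0.05,-0.06,0,1,10],[0.05,-0.06,0,1,10],[0.05,-0.06,0,1,10],[0.05,-0.06,0,1,10],[0.05,-0.06,0,1,10]]' 15
python3 -m inch '[[0,0,-0.8,0,10],[0,0,-1,0,10],[0,0,-1,0,10],[0,0,-1,0,10],[0,0,-0.8,0,10]]' 8
python3 -m inch '[[0,0,-0.6,0,10],[0,0,-0.6,0,10],[0,0,-0.6,0,10],[0,0,-0.6,0,10],[0,0,-0.6,0,10]]' 6
python3 -m inch '[[0,0,-0.5,0,10],[0,0,-0.5,0,10],[0,0,-0.1,0,10]]' 6
python3 -c "
from h import *
s=r.get_state();print(s['q'],s['tool_pos'])
s=snap('side','side3.png'); cv2.imwrite('pics/side3c.png',cv2.resize(s['pixels'][40:340,240:640],None,fx=2,fy=2)[:,:,::-1])"
```

```text
clock: 7.5
tool_pos: [0.525, -0.3288, 0.2405]
eef_rot: [0.221, 0.975, 0.001, -0.001]
contact_force: [-0.3, 0.4, -0.9]
opening: 0.237
clock: 8.0
tool_pos: [0.5245, -0.3284, 0.1242]
eef_rot: [0.224, 0.975, 0.001, -0.001]
contact_force: [-0.3, 0.2, -0.6]
opening: 0.238
clock: 8.5
tool_pos: [0.5251, -0.3302, 0.0505]
eef_rot: [0.224, 0.975, -0.0, 0.0]
contact_force: [-1.0, -0.2, -0.0]
opening: 0.244
clock: 8.8
tool_pos: [0.5241, -0.3297, 0.0223]
eef_rot: [0.224, 0.975, 0.0, -0.001]
contact_force: [-1.3, 0.0, -1.1]
opening: 0.244
[ 0.59105073  1.01700736 -0.18811818  1.70372063  0.3678374   0.45829078
  1.27646629] [ 0.52411269 -0.32970369  0.02227898]
```

View pics/side3c.png

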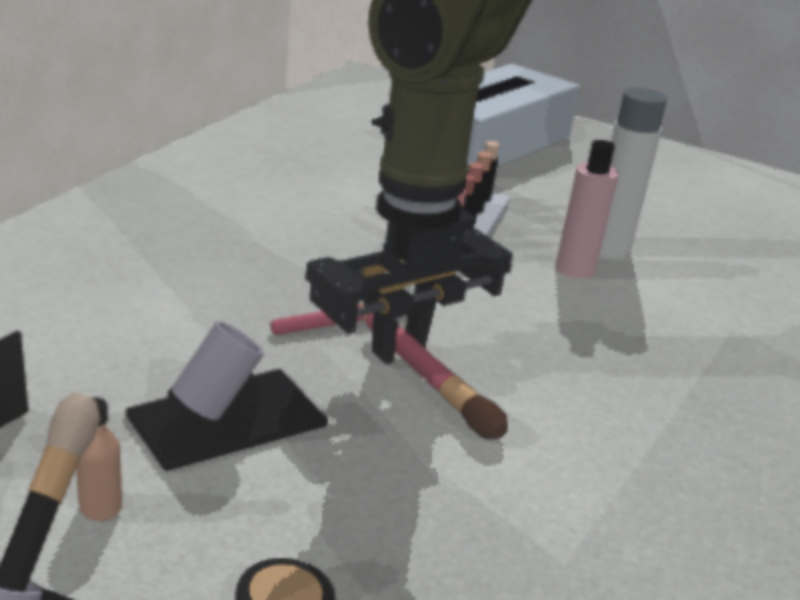

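The side crop shows the brush flat on the table, with bristles at (485,412) and the fingers over the handle at (405,335). I'll release, lift, start the half turn of the empty jaws, and measure the lying brush.

```bash
python3 -m inch '[[0,0,0,0,60],[0,0,0,0,60],[0,0,0,0,60],[0,0,0.3,0,60],[0,0,1,0,60]]' 8
python3 -m inch '[[0,0,1,-1,70],[0,0,1,-1,70],[0,0,1,-1,70],[0,0,1,-1,70],[-0.2,-1,0,-1,70]]'
python3 -m inch '[[0,-1,0,-1,70],[0,-1,0,-1,70],[0,-1,0,-1,70],[0,-1,0,-1,70],[0,0,0,-1,70]]'
cat > lie.py <<'E'
from h import *
import sys
def lie(f):
    s=load(f); hsv=cv2.cvtColor(s['pixels'],cv2.COLOR_RGB2HSV).astype(int)
    m=((hsv[...,1]>80)&((hsv[...,0]>165)|(hsv[...,0]<25))).astype(np.uint8)
    m=cv2.morphologyEx(m,cv2.MORPH_CLOSE,np.ones((5,5),np.uint8))
    n,l,st,c=cv2.connectedComponentsWithStats(m)
    for i in range(1,n):
        if st[i,4]<150: continue
        v,u=np.nonzero(l==i); P=plane(s,np.c_[u,v],.013)
        if abs(P[:,0].mean()-.5)>.2 or abs(P[:,1].mean()+.3)>.2: continue
        q=P.mean(0); d=np.linalg.svd(P-q,full_matrices=False)[2][0]; t=(P-q)@d
        print(st[i],'ends',(q+d*t.min()).round(4),(q+d*t.max()).round(4),'len',np.ptp(t).round(3),'ang',np.degrees(np.arctan2(d[1],d[0])).round(1))
if __name__=='__main__':
    snap(*sys.argv[1:3]); lie(sys.argv[2][:-4])
E
python3 lie.py top top4.png
```

```text
clock: 9.35
tool_pos: [0.5236, -0.3294, 0.0556]
eef_rot: [0.224, 0.975, 0.001, -0.002]
contact_force: [0.8, 0.4, 0.0]
opening: 0.669
clock: 9.85
tool_pos: [0.5241, -0.3519, 0.1611]
eef_rot: [0.468, 0.884, 0.002, 0.003]
contact_force: [0.8, -0.3, 0.9]
opening: 0.794
clock: 10.35
tool_pos: [0.5184, -0.46, 0.1575]
eef_rot: [0.685, 0.729, -0.001, 0.002]
contact_force: [-0.2, 0.1, 0.3]
opening: 0.793
[440 237  63  44 560] ends [ 0.6406 -0.2869  0.013 ] [ 0.5562 -0.4103  0.013 ] len 0.149 ang -124.4
[ 431  274   46   92 1092] ends [ 0.5666 -0.3521  0.013 ] [ 0.3853 -0.2675  0.013 ] len 0.2 ang 155.0
```

View pics/top4.png

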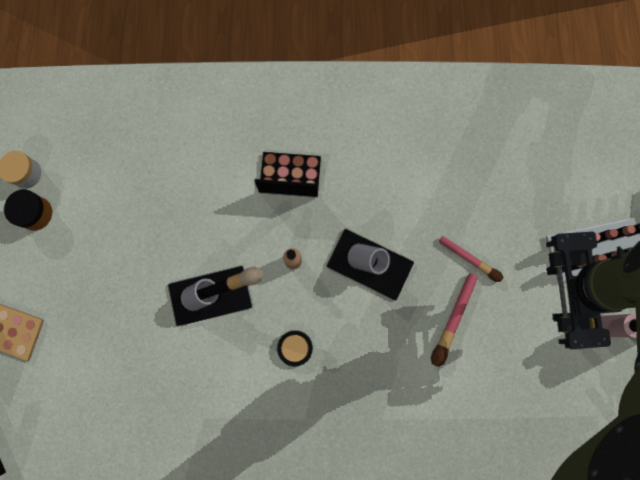

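The top view shows the brush lying free, butt at (473,278) and bristles at (440,355), measured length 0.200 m. The decoy and the other items look undisturbed. I'll finish the half turn and go over the ferrule.

```bash
python3 -m inch '[[0,1,0,-1,60],[-0.5,1,0,-1,60],[-0.5,1,0,-1,60],[-0.5,1,0,-1,60],[-0.5,1,0,-1,60]]' >/dev/null
python3 -m inch '[[-0.5,1,0,-1,60],[-0.5,0.8,0,-1,60],[-0.4,0,0,-1,60],[0,0,0,-1,60],[0,0,0,-1,60]]' >/dev/null
python3 -m inch '[[0,0,0,-1,60],[0,0,0,-1,60],[0,0,0,-1,60],[0,0,0,-1,60],[0,0,0,-1,60]]' >/dev/null
python3 -m inch '[[0,0,0,-1,60],[0,0,0,-1,60],[0,0,0,-1,60],[0,0,0,-1,60],[0,0,0,-0.85,60]]'
python3 -m inch '[[0,0,0,0,60]]'
python3 -c "from h import *; s=r.get_state(); print(s['clock'],s['q'],s['tool_pos'],R.from_quat(s['eef_rot']).as_matrix()[:,1])"
```

```text
clock: 12.4
tool_pos: [0.4355, -0.284, 0.1569]
eef_rot: [0.976, -0.217, 0.0, -0.001]
contact_force: [0.8, -0.0, 0.4]
opening: 0.675
clock: 12.5
tool_pos: [0.4354, -0.2841, 0.1568]
eef_rot: [0.977, -0.215, 0.0, -0.001]
contact_force: [0.7, -0.6, -0.4]
opening: 0.681
12.5 [ 0.17148141  0.7884203   0.54964701  1.99582397 -0.75768202  0.57123859
 -0.75360744] [ 0.43538712 -0.28412149  0.15678282] [-0.42069403 -0.90720185 -0.00115811]
```

```bash
python3 -m inch '[[-0.08,-0.23,-0.9,0,60],[0,0,-1,0,60],[0,0,-1,0,60],[0,0,-1,0,60],[0,0,-0.9,0,60]]'
python3 -m inch '[[0,0,-0.55,0,60],[0,0,0,0,60]]'
python3 -m inch '[[0,0,0,0,10],[0,0,0,0,10],[0,0,0,0,10],[0,0,0,0,10],[0,0,0,0,10]]' 4
python3 -m inch '[[0,0,0,0,10],[0,0,0,0,10],[0,0,0,0,10],[0,0,0,0,10]]' 3
```

```text
clock: 13.0
tool_pos: [0.4335, -0.2901, 0.0358]
eef_rot: [0.977, -0.215, 0.0, -0.001]
contact_force: [-0.6, 0.0, -0.4]
opening: 0.681
clock: 13.2
tool_pos: [0.4326, -0.2898, 0.0216]
eef_rot: [0.977, -0.215, -0.001, -0.001]
contact_force: [-0.3, -0.1, -0.1]
opening: 0.684
clock: 13.7
tool_pos: [0.4333, -0.2908, 0.0231]
eef_rot: [0.976, -0.216, 0.0, 0.0]
contact_force: [-0.1, -0.6, 0.8]
opening: 0.27
clock: 14.1
tool_pos: [0.4332, -0.2909, 0.0229]
eef_rot: [0.976, -0.217, 0.0, -0.0]
contact_force: [1.0, 2.0, 3.5]
opening: 0.27
```

Gripped on the 24 mm ferrule. I'll raise it on an arc about the butt with the lightest grip, so the butt stays on the table while the brush pivots up.

```bash
python3 -m inch '[[0.03,-0.01,0.6,0,10],[0.09,-0.04,0.6,0,10],[0.15,-0.07,0.6,0,10],[0.2,-0.09,0.58,0,10]]' 3
python3 -m inch '[[0.25,-0.12,0.55,0,10],[0.3,-0.14,0.52,0,10],[0.35,-0.16,0.48,0,10],[0.39,-0.18,0.43,0,10],[0,0,0,0,10]]' 3
python3 -c "
from h import *
s=snap('side','side5.png'); cv2.imwrite('pics/side5c.png',cv2.resize(s['pixels'][40:340,240:640],None,fx=2,fy=2)[:,:,::-1])"
```

```text
clock: 14.5
tool_pos: [0.4442, -0.296, 0.0825]
eef_rot: [0.976, -0.217, -0.001, -0.0]
contact_force: [-0.1, 0.2, -1.0]
opening: 0.27
clock: 15.0
tool_pos: [0.4785, -0.3121, 0.1325]
eef_rot: [0.976, -0.216, 0.001, 0.001]
contact_force: [0.3, -0.1, -0.3]
opening: 0.273
```

View pics/side5c.png

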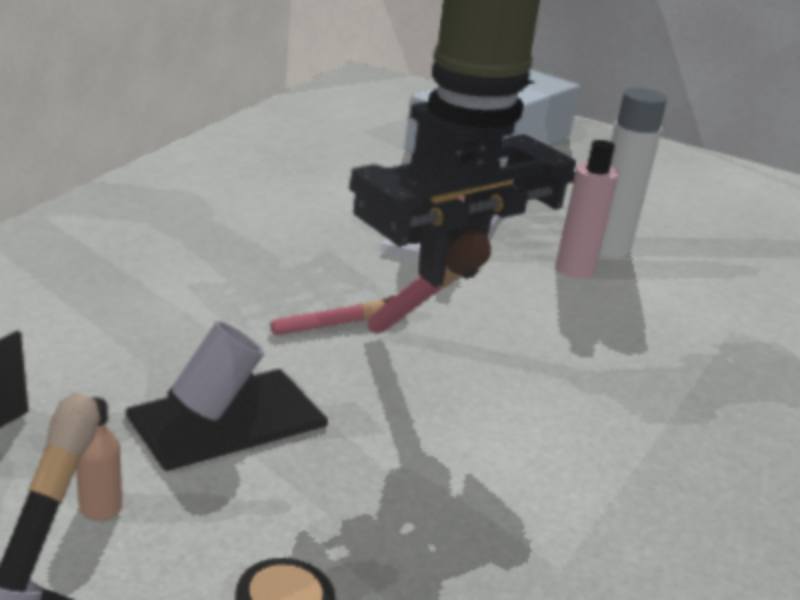

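The side crop shows the brush tilted, bristles at (468,252) and butt end at (378,325). I'll measure its lean from depth.

```bash
cat > held.py <<'E'
from h import *
import sys
def held(s,roi):   # axis of rose handle from depth inside roi u0,u1,v0,v1
    hsv=cv2.cvtColor(s['pixels'],cv2.COLOR_RGB2HSV).astype(int)
    m=((hsv[...,0]>165)|(hsv[...,0]<3))&(hsv[...,1]>90)&(hsv[...,2]>50)
    v,u=np.nonzero(m); k=(u>roi[0])&(u<roi[1])&(v>roi[2])&(v<roi[3]); P=depth_pts(s,np.c_[u,v][k])
    P=P[P[:,2]>float(roi[4])] if len(roi)>4 else P
    for _ in range(3):
        c=P.mean(0); d=np.linalg.svd(P-c,full_matrices=False)[2][0]; d*=np.sign(d[2])
        e=np.linalg.norm(np.cross(P-c,d),axis=1); P=P[e<.014]
    t=(P-c)@d
    print('n',len(P),'low',(c+d*t.min()).round(4),'high',(c+d*t.max()).round(4),'lean',np.degrees(np.arccos(d[2])).round(1),'az',np.degrees(np.arctan2(d[1],d[0])).round(1))
if __name__=='__main__': held(snap(sys.argv[1],sys.argv[2]) if sys.argv[2][-3:]=='png' else load(sys.argv[2]),[float(x) for x in sys.argv[3:]])
E
python3 held.py side side5 424 462 175 210
python3 held.py top top5.png 400 520 220 420 0.03
```

```text
n 311 low [ 0.564  -0.3413  0.0127] high [ 0.4925 -0.3065  0.1047] lean 40.9 az 154.1
n 113 low [ 0.55   -0.3461  0.0282] high [ 0.5132 -0.2944  0.2001] lean 20.3 az 125.4
```

The side depth gives a lean of 41° with the butt on the table, which suits the 36° cup. I'll tighten the grip, lift, and turn +90° so the bristles point the way the stand leans, staging the butt above the mouth.

```bash
python3 -m inch '[[0,0,0,0,10],[0,0,0,0,10],[0,0,0,0,10]]' 25
python3 -m inch '[[0,0,0.8,0,10],[0,0,1,0,10],[0,0,1,0,10],[0,0,1,0,10],[0,0,1,0,10]]' 25
python3 -m inch '[[0.15,0.17,0,1,10],[0.15,0.17,0,1,10],[0.15,0.17,0,1,10],[0.15,0.17,0,1,10],[0.15,0.17,0,1,10]]' >/dev/null
python3 -m inch '[[0.15,0.17,0,1,10],[0.15,0.17,0,1,10],[0.15,0.17,0,1,10],[0.15,0.17,0,1,10],[0.15,0.17,0,1,10]]' >/dev/null
python3 -m inch '[[0.15,0.17,0,1,10],[0.15,0.17,0,1,10],[0.15,0.17,0,1,10],[0.15,0.17,0,1,10],[0.15,0.17,0,1,10]]'
python3 -m inch '[[0,0,0,0,10],[0,0,0,0,10]]'
python3 -c "
from h import *
s=r.get_state();print(s['tool_pos'],R.from_quat(s['eef_rot']).as_matrix()[:,1],s['q'])
s=snap('side','side6.png'); cv2.imwrite('pics/side6c.png',cv2.resize(s['pixels'][40:340,240:640],None,fx=2,fy=2)[:,:,::-1]); snap('top','top6.png')"
python3 held.py side side6 300 480 80 260 0.05
python3 held.py top top6 340 480 200 320 0.05
```

```text
clock: 15.4
tool_pos: [0.4764, -0.3109, 0.1313]
eef_rot: [0.976, -0.217, -0.001, -0.0]
contact_force: [0.1, -0.5, -1.3]
opening: 0.265
clock: 15.9
tool_pos: [0.4766, -0.3109, 0.2525]
eef_rot: [0.976, -0.217, -0.0, -0.0]
contact_force: [1.0, -0.1, -1.5]
opening: 0.267
clock: 17.4
tool_pos: [0.5329, -0.2473, 0.2515]
eef_rot: [0.842, 0.539, -0.0, -0.0]
contact_force: [-0.4, 0.4, -1.0]
opening: 0.27
clock: 17.6
tool_pos: [0.5328, -0.2476, 0.2516]
eef_rot: [0.844, 0.536, -0.0, -0.0]
contact_force: [0.4, 1.0, -0.1]
opening: 0.266
[ 0.53280606 -0.2476015   0.25159274] [ 9.04950448e-01 -4.25516761e-01 -4.15098008e-04] [ 0.20929478  0.65777673  0.25542335  1.70344158 -0.21517751  0.80834243
  0.12343102]
n 189 low [ 0.5557 -0.1836  0.1715] high [ 0.5475 -0.201   0.1945] lean 39.7 az -115.3
n 604 low [ 0.5724 -0.1567  0.1357] high [ 0.5385 -0.2293  0.2327] lean 39.6 az -115.0
```

View pics/side6c.png

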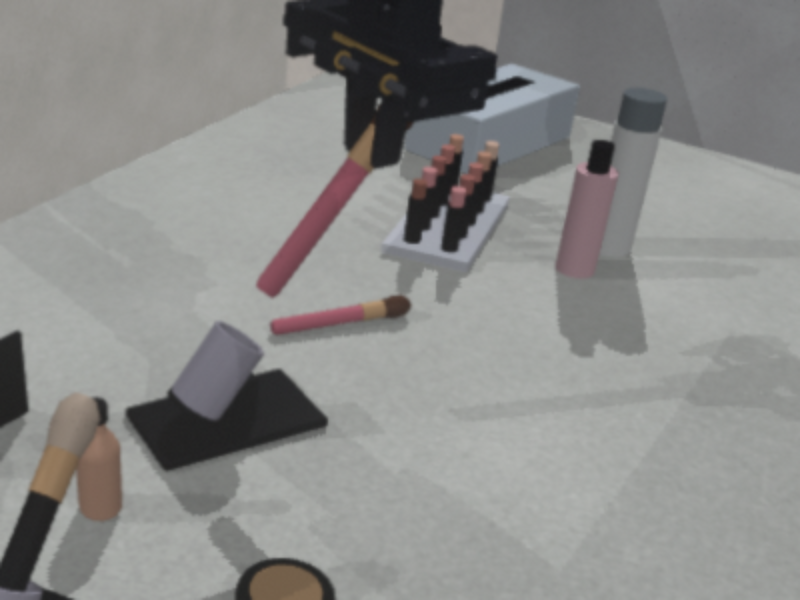

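The side crop shows the brush held handle-down at the right slant, butt at (268,288) above the cup, mouth at (238,340). I'll measure the cup's position directly from depth in the earlier clear top view and compare it with the brush line.

```bash
cat > cup.py <<'E'
from h import *
d=np.array([-.44,-.898,0]); d/=np.linalg.norm(d); e=np.array([-d[1],d[0],0]); z=np.array([0,0,1.])
a=np.sin(np.radians(36))*d+np.cos(np.radians(36))*z; x=np.cos(np.radians(36))*d-np.sin(np.radians(36))*z
O=np.array([.6012,-.1133,.030])
for f,roi in (('top4',(335,400,235,285)),('side2',(320,375,190,260)),('side6',(320,375,190,260))):
    s=load(f); g=np.mgrid[roi[2]:roi[3],roi[0]:roi[1]]; P=depth_pts(s,np.c_[g[1].ravel(),g[0].ravel()])-O
    k=(P@a>.02)&(np.hypot(P@x,P@e)<.05)&(P@a<.09)&(P[:,2]<.10); P=P[k]
    A=P@a; q=P[A>.055]; c,rad=cv2.minEnclosingCircle(np.c_[q@x,q@e].astype(np.float32))
    print(f,len(P),'a max',np.percentile(A,[95,99]).round(4),'x',np.percentile(q@x,[2,98]).round(4),'e',np.percentile(q@e,[2,98]).round(4),'circle',np.round(c,4),round(rad,4))
def rel(p):
    p=np.array(p)-O; print('in cup frame x,e,a',(p@x).round(4),(p@e).round(4),(p@a).round(4))
rel([.572,-.163,.128])
E
python3 cup.py; python3 held.py side side6 365 425 115 192 0.05; python3 held.py top top6 365 430 230 290 0.09
```

```text
top4 777 a max [0.0708 0.072 ] x [-0.0264  0.0207] e [-0.0227  0.0226] circle [-0.0016  0.0008] 0.0261
side2 1045 a max [0.0672 0.0682] x [-0.0276  0.0187] e [-0.0227  0.0244] circle [-0.0026  0.0013] 0.0265
side6 1049 a max [0.0672 0.0681] x [-0.0277  0.0187] e [-0.0228  0.0245] circle [-0.0041  0.0016] 0.0263
in cup frame x,e,a -0.0111 -0.0044 0.1131
n 846 low [ 0.5686 -0.1558  0.1353] high [ 0.5343 -0.2289  0.2306] lean 40.3 az -115.1
n 496 low [ 0.5729 -0.1569  0.1359] high [ 0.5431 -0.2177  0.2175] lean 39.7 az -116.1
```

The cup's centre agrees with the plate estimate to about 2 mm. In the cup frame the butt is at x −11 mm, e −4 mm and 113 mm above the floor. I'll centre it, then push along the cup axis.

```bash
python3 -m inch '[[0.02,-0.26,-0.16,-0.15,10],[0,0,0,0,10]]'
python3 -m inch '[[0.1,0.21,-0.32,0,10],[0.1,0.21,-0.32,0,10],[0.1,0.21,-0.32,0,10],[0.1,0.21,-0.32,0,10],[0.1,0.21,-0.32,0,10]]'
python3 -m inch '[[0.1,0.21,-0.32,0,10],[0,0,0,0,10]]'
python3 -c "
from h import *
s=snap('side','side7.png'); cv2.imwrite('pics/side7c.png',cv2.resize(s['pixels'][90:290,290:490],None,fx=3,fy=3)[:,:,::-1])"
python3 held.py side side7 330 425 115 240 0.05
```

```text
clock: 17.9
tool_pos: [0.5332, -0.2553, 0.2473]
eef_rot: [0.848, 0.529, -0.001, 0.0]
contact_force: [0.2, 0.4, -0.9]
opening: 0.265
clock: 18.4
tool_pos: [0.5465, -0.2267, 0.2068]
eef_rot: [0.848, 0.531, -0.0, -0.0]
contact_force: [-0.4, 0.0, -0.8]
opening: 0.265
clock: 18.6
tool_pos: [0.5487, -0.2206, 0.1983]
eef_rot: [0.847, 0.531, -0.0, -0.001]
contact_force: [-0.1, -0.4, -0.3]
opening: 0.262
n 710 low [ 0.5815 -0.1369  0.0919] high [ 0.5505 -0.2015  0.1775] lean 39.9 az -115.7
```

View pics/side7c.png

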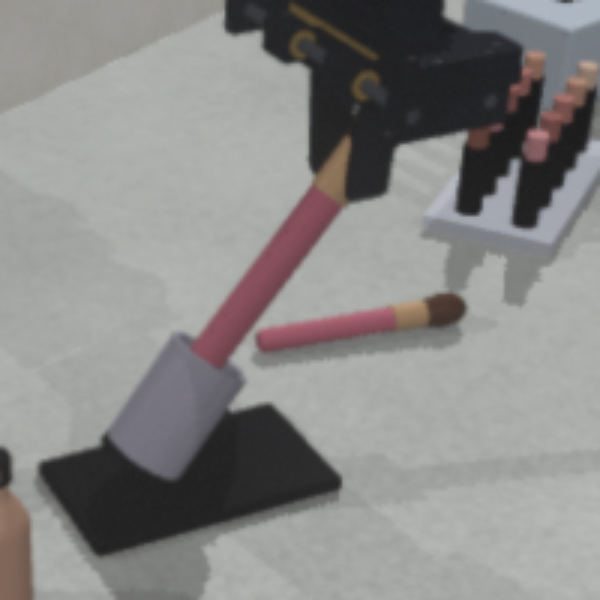

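The side crop shows the handle inside the mouth at (205,355), with no contact force. Pushing on towards the floor.

```bash
python3 -m inch '[[0.1,0.21,-0.32,0,10],[0.1,0.21,-0.32,0,10],[0.1,0.21,-0.32,0,10],[0.1,0.21,-0.32,0,10],[0,0,0,0,10]]'
python3 -m inch '[[0.05,0.1,-0.16,0,10],[0,0,0,0,10]]'
python3 -m inch '[[0.05,0.1,-0.16,0,10],[0,0,0,0,10]]'
```

```text
clock: 19.15
tool_pos: [0.5586, -0.1995, 0.1662]
eef_rot: [0.847, 0.531, -0.0, -0.001]
contact_force: [-0.5, -0.1, -1.2]
opening: 0.264
clock: 19.35
tool_pos: [0.56, -0.1986, 0.1634]
eef_rot: [0.848, 0.531, -0.0, -0.0]
contact_force: [-0.1, 0.1, -1.1]
opening: 0.261
clock: 19.55
tool_pos: [0.5613, -0.196, 0.1594]
eef_rot: [0.848, 0.531, 0.0, -0.0]
contact_force: [0.1, -0.5, -1.1]
opening: 0.266
```

```bash
python3 -m inch '[[0.03,0.06,-0.1,0,10],[0,0,0,0,10]]'
python3 -m inch '[[0.03,0.06,-0.1,0,10],[0,0,0,0,10]]'
```

```text
clock: 19.75
tool_pos: [0.562, -0.1946, 0.157]
eef_rot: [0.848, 0.531, 0.0, -0.0]
contact_force: [0.3, 0.1, -0.4]
opening: 0.264
clock: 19.95
tool_pos: [0.5628, -0.1936, 0.1547]
eef_rot: [0.848, 0.53, -0.0, 0.0]
contact_force: [0.4, -0.1, -0.4]
opening: 0.26
```

```bash
python3 -m inch '[[0.03,0.06,-0.1,0,10],[0,0,0,0,10]]'
python3 -m inch '[[0.03,0.06,-0.1,0,10],[0,0,0,0,10]]'
python3 -m inch '[[0.03,0.06,-0.1,0,10],[0,0,0,0,10]]'
python3 - <<'E'
from h import *
s=snap('side','side8.png'); snap('top','top8.png')
E
python3 held.py side side8 330 425 115 240 0.05; python3 held.py top top8 350 430 230 290 0.08
```

```text
clock: 20.15
tool_pos: [0.5627, -0.1949, 0.1533]
eef_rot: [0.848, 0.53, -0.001, 0.002]
contact_force: [-2.6, -3.7, 6.8]
opening: 0.266
clock: 20.35
tool_pos: [0.563, -0.1962, 0.1518]
eef_rot: [0.849, 0.529, -0.002, 0.003]
contact_force: [-6.1, -8.4, 13.3]
opening: 0.265
clock: 20.55
tool_pos: [0.5633, -0.1973, 0.1502]
eef_rot: [0.849, 0.528, -0.002, 0.005]
contact_force: [-8.6, -11.7, 18.4]
opening: 0.266
n 370 low [ 0.5817 -0.1427  0.0865] high [ 0.5644 -0.1787  0.1307] lean 42.1 az -115.6
n 196 low [ 0.586  -0.1408  0.0835] high [ 0.5713 -0.1738  0.1283] lean 38.8 az -114.1
```

There is clear axial resistance of 23 N along the cup axis. The rose/gold border is about 126 mm from the floor, where 128 is expected, so the butt is on the floor. I'll ease the push, open, and lift straight away.

```bash
python3 -m inch '[[-0.04,-0.08,0.14,0,10],[0,0,0,0,10]]'
python3 -m inch '[[0,0,0,0,40],[0,0,0,0,60],[0,0,0,0,80],[0,0,0,0,88],[0,0,0,0,88]]'
python3 -m inch '[[0,0,0,0,88],[0,0,0.5,0,88],[0,0,1,0,88],[0,0,1,0,88],[0,0,1,0,88]]'
python3 -m inch '[[0,0,1,0,88],[0,0,1,0,88],[-1,-1,0.5,0,88],[-1,-1,0,0,88],[-1,-1,0,0,88]]'
python3 -m inch '[[-1,-1,0,0,88],[-1,-1,0,0,88],[-1,-1,0,0,88],[0,0,0,0,88],[0,0,0,0,88]]'
python3 - <<'E'
from h import *
s=snap('side','side9.png'); t=snap('top','top9.png')
im=np.hstack([cv2.resize(s['pixels'][100:300,250:450],(400,400)),cv2.resize(t['pixels'][160:360,260:460],(400,400))]); cv2.imwrite('pics/fin.png',im[:,:,::-1])
E
python3 held.py side side9 330 425 115 240 0.05; python3 held.py top top9 350 430 230 310 0.07
```

```text
clock: 20.85
tool_pos: [0.5637, -0.1949, 0.1524]
eef_rot: [0.848, 0.529, -0.001, 0.003]
contact_force: [-4.0, -6.5, 8.8]
opening: 0.263
clock: 21.35
tool_pos: [0.5641, -0.1903, 0.1505]
eef_rot: [0.848, 0.531, 0.0, -0.0]
contact_force: [0.5, 0.1, 0.5]
opening: 0.695
clock: 21.85
tool_pos: [0.564, -0.191, 0.2401]
eef_rot: [0.848, 0.53, 0.0, 0.0]
contact_force: [0.1, -0.3, -0.2]
opening: 0.997
clock: 22.35
tool_pos: [0.4884, -0.2668, 0.3024]
eef_rot: [0.848, 0.531, 0.001, 0.001]
contact_force: [0.6, -0.9, 0.2]
opening: 0.998
clock: 22.85
tool_pos: [0.4136, -0.3414, 0.3016]
eef_rot: [0.848, 0.53, 0.0, 0.0]
contact_force: [0.0, 0.5, 1.2]
opening: 0.998
n 398 low [ 0.5818 -0.1455  0.0825] high [ 0.5631 -0.1932  0.1193] lean 54.4 az -111.4
n 386 low [ 0.5887 -0.1362  0.0761] high [ 0.5669 -0.1957  0.123 ] lean 53.5 az -110.1
```

View pics/fin.png

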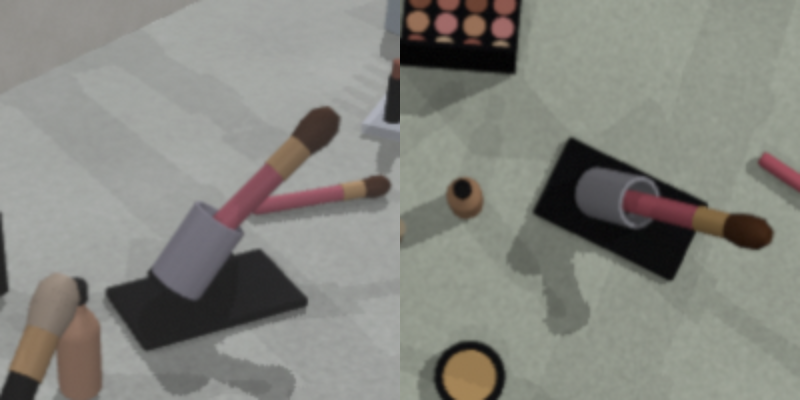

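The final pictures show the brush handle-down in the cup with bristles up (left (318,130), right (748,230)), and the gripper away. The colour border is about 123.5 mm above the cup floor along its axis. With the tilt, a butt on the floor should give 123–125.5. I'll do a last check of the bystanders and steadiness, then hand in.

```bash
python3 -m inch '[[0,0,0,0,88],[0,0,0,0,88],[0,0,0,0,88],[0,0,0,0,88],[0,0,0,0,88]]'
python3 - <<'E'
from h import *
t0=load('top0')['pixels']; t1=load('top9'); t2=snap('top','top10.png')
g=lambda im:cv2.cvtColor(im,cv2.COLOR_RGB2GRAY).astype(np.float32)
for n,(x0,x1,y0,y1) in dict(compact=(270,320,325,372),bottle=(275,308,240,275),palette=(248,330,145,202),standb=(165,270,262,328),decoy=(436,508,232,286)).items():
    w=cv2.createHanningWindow((x1-x0,y1-y0),cv2.CV_32F)
    sh,_=cv2.phaseCorrelate(g(t0)[y0:y1,x0:x1],g(t2['pixels'])[y0:y1,x0:x1],w); print(n,'shift px',np.round(sh,2))
d=np.abs(g(t1['pixels'])-g(t2['pixels']))[220:310,320:440]; print('brush motion between looks: mean diff',d.mean().round(2))
import os
s=r.get_state(); print(s['clock'],s['contact_force'].round(1))
E
```

```text
clock: 23.45
tool_pos: [0.4141, -0.3408, 0.3007]
eef_rot: [0.848, 0.531, -0.0, -0.0]
contact_force: [0.2, 0.1, 0.2]
opening: 0.999
compact shift px [-0.04 -0.12]
bottle shift px [-0.17  0.06]
palette shift px [-0.05  0.01]
standb shift px [-0.02  0.02]
decoy shift px [-0.06  0.11]
brush motion between looks: mean diff 0.56
23.5 [ 0.8 -0.1 -0.1]
```

```bash
python3 -c "from plant import r; print(r.finish_job())"
```

```text
the job is handed in; nothing more can be done
None
```

The rose brush is back in its own cup, handle-down with the bristles up and free. I let go of it and handed the job in at about 23.5 s of the 48 s allowed.

**How it went:** I pulled the brush right out and laid it on the table. I picked it up again by the ferrule, let it pivot to about 40° from vertical, turned it and pushed it down the cup axis. At about 23 N of push along that axis I took the butt to be on the floor, then released and backed away.

**Last checks:**
- **Seating:** the rose/gold border is about 123.5 mm above the cup floor along its axis. A butt on the floor of the cup should give about 123 to 125.5 mm.
- **Lean:** the brush leans about 54° by depth. That is 3° more than the roughly 51° expected for one resting on the lower lip, and its heading is about 5° off the stand's. I put both down to noise from the short visible stretch of handle and to play in the cup.
- **Other items:** the bottle, compact, palette, other brush and small lying rose brush all shifted less than 0.2 px in the top view, which is no detectable movement.
- **At rest:** the brush did not move between the last two pictures, and the gripper was open and clear with no contact force.

No check failed. One top-view lean reading (20°) taken while the brush was being raised off the table disagreed with the side view (41°). After the lift both views gave about 40°.

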